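# Present a slide carrier to the inspection camera

## Robot

A 6-joint arm with a two-finger parallel gripper is mounted at the origin on a cart in front of the work surface, level with it; the furniture and walls round the work are solid. World frame = base frame: x ahead of the robot, y to its left, z up, the work surface at z = 0. Lengths are in m, angles in rad, forces in N, time in s.
With the tool pointing down it reaches from about 0.35 to 0.85 m from the base axis. Payload 8.1 kg.
Tool frame: the origin (TCP) lies at the centre of the arm's flange, where the gripper is bolted on; the fingertips stand 186 mm ahead of it and the grasp point (between the pads) lies 167 mm ahead of it; z points along the fingers, y is the line along which they close (so a half turn about z gives the same grasp; the last joint's range is limited). The gripper opens to 93 mm and grips with 3 to 60 N. Pads are 15 mm wide; open, the fingers measure 128 mm over their backs; the gripper's body (75 mm by 188 mm) begins 65 mm behind the grasp point.
Start: joints at [1.235, 0.13, 1.488, -0, 1.523, -0.085], TCP at [0.149, 0.581, 0.405] pointing down, gripper open.
Joint ranges: [-2.96, 2.96], [-0.89, 2.26], [0.02, 2.5], [-1.34, 4.48], [0, 2.73], [-2.66, 2.66]. Speed limits (rad/s): [2.39, 2.39, 2.79, 3.14, 3.14, 3.14].

## Interface

Orientations are given as a rotation vector (axis times angle).
In Python, from plant import robot gives the robot as it stands.
- The arm moves only by the tool apply_moves, never from a script. Its argument "series" is a list of rows, each a list of 2 entries, a list of its own where there are three numbers: the shift along the tool's x, y, z in mm, then the turn, a rotation vector about the tool's x, y, z in rad. A call has 1 to 12 rows; each row shifts and turns the commanded pose from where the row before left it, along the tool's axes as they then stand; what a row does not reach is not made up. A row lasts 1/12 s, in which the tool goes at most 41.7 mm and 7.16 degrees, less where a joint would pass 70% of its speed; a pose out of reach is approached as far as the arm can. A call is refused whole if a number of a shift passes 41.7 or a number of a turn 0.125, either way. A call with a gripper value outside its range is refused whole. "claw" is the opening, from 0 (shut) to 1 (fully open), set as the call begins (left out, the last holds). The fingers move at their own pace and stop on an object; "newtons" is the grip in N (left out, the last holds). Time passes only in rows, so rows that do not move let the fingers close. It gives the time, the measured TCP pose, the force, the opening and the grip force at its end, in the units of the state.
- robot.read_state(): the state, without advancing time (a new reading comes with each control period).
- robot.read_camera(name): name is "side" or "top"; returns (picture, depth): 420x560x3 uint8, blue, green, red; 420x560 float32, m along the optical axis (not along the pixel's ray), 0 where there is no reading.
- robot.calibration(name): a dict with "fx", "fy", "cx", "cy" (pixels), "extrinsics" (4x4, takes a point from world to camera coordinates). Camera axes: x right, y down, z forward; pixel columns grow to the right and rows downward; lengths in m; the calibration is good to about 2 mm. A picture is of the moment at which its call begins. calibration takes no time and is no camera call.
- robot.close_job(): hands the job in; it is judged then, once.
The state is a dict: "t": time; "q": joint angles; "dq": joint speeds; "joint_torque": joint torques, N m; "tool_pos": TCP position; "orientation": TCP orientation; "force": force on the tool from outside, world axes, zero at the start; "wrist_torque": the same for the moment, N m; "opening": finger opening in m; "gripper_force": force on a finger pad.
Only numpy, scipy, OpenCV 4.12 (cv2) and the standard library are available. Lean on these libraries where they do the work, as an engineer would, in place of code of your own. Each camera call takes 0.05 s, during which the arm holds its last target. There are 200 camera calls.

## Task

Set the dimmer lever of the inspection lamp straight up (half light) and leave it there. Then draw the slide carrier with the single round window out of the rack and present it to the inspection camera: upright, face square to the lens, the middle of its window level with the lens and straight in front of it, 12 cm from the lens front (above the white spot on the stand's foot). Do not bump the camera stand, leave the other two carriers in their slots, and finish while still holding the carrier steady there.

Things in the scene. Friction and masses are not known exactly. Their poses are not given: they have to be found in the camera images.
- rack: Aluminium block fixed to the table, 64 (x) x 262 (y) x 30 mm high, origin at the centre of its underside. Three slots open at the top, 22 mm deep, in a row at y = -80, 0, +80 mm, each 11.5 mm (x) by 61.5 mm (y). Each holds one carrier, faces along the rack's x; which stands where varies.
- carrier_round: The carrier to present: grey plate upright in a rack slot, 10 mm thick (x, normal to its two like faces), 60 wide (y), 85 high (z), with ONE round window, 38 mm across; on top a central grip tab 26 mm wide, 10 thick, up to z = 112. Origin: centre of its underside (8 mm above the table in the rack). About 0.08 kg, loose, some play in the slot. Take the tab across its thickness from above.
- window (a point): Centre of the round window of that carrier, in the middle of its thickness, 52 mm above its underside; axes as the carrier's.
- carrier_two: Another carrier, same outer size and origin, with two upright rectangular windows side by side. It stays in its slot.
- carrier_bars: Another carrier, same outer size and origin, with three narrow level windows one above the other. It stays in its slot.
- station: Inspection camera on a stand, fixed to the table. Origin on the table; the camera looks level along its own -x, lens axis 190 mm up. Foot plate 90 mm wide, from x = -215 to +55, 8 thick, with a white spot at x = -195. Column, white camera body (58 mm wide, top at 219) and black lens in a ring light 72 mm across, front at x = -75; lens and ring top at 226.
- view_point (a point): The viewing point in the air where the window's centre shall be held: on the lens axis, 120 mm in front of the lens front, 190 mm above the table, above the white spot. Its x axis lies along the lens axis (pointing back to the camera), z is up.
- dimmer_box: Grey lamp dimmer box fixed to the table, 120 (x) x 70 (y) x 47 mm high, origin at the centre of its underside. Its lever rises through a slot along x in the top; the hinge lies along the box's y axis through its centre, 45 mm above the table.
- dimmer_lever (a joint): Angle of the dimmer lever in rad: 0 = straight up (half light), positive = leaning to the box's +x side, negative = leaning to its -x side (the robot's side, where it starts); range -0.9 to 0.9. Stiff by friction (about 1 N at the ball), stays where it is left.
- lever_ball (a point): Centre of the black ball, 22 mm in diameter, at the end of the lever, 75 mm from the hinge; the steel rod below it is 9 mm thick.

How it is judged:
By the outcome, as a careful person would: the job done as asked, in the order asked, and still so for the second after the job is handed in, while the arm keeps its last pose, push and grip.
It also fails if it takes over 58 s, if anything falls off the work surface, if the arm or the gripper's body presses on something with over 40 N, if the wrist force passes 120 N, or if a joint passes its speed limit or range.

## Working session

There is one attempt and no reset: what is moved stays moved. The work goes in short steps, Python scripts to look and compute and a tool call to move; the robot and the scene stay as the last step left them, time stands still between calls to the robot, and variables do not carry over. Pictures are saved under pics/ and viewed, at most 10 in all, crops included, and the job is handed in when it is done.

Besides the shell and the picture viewer there is one more tool, called as name(argument=value, ...), one argument or row to a line, values as JSON. apply_moves: Moves the arm, as the interface text tells. Its arguments: {"type":"object","properties":{"series":{"type":"array"},"claw":{"type":"number"},"newtons":{"type":"number"}},"required":["series"]}

```bash
mkdir -p pics; ls; python3 - <<'E'
from plant import robot
import cv2,numpy as np
print(robot.read_state())
for n in("side","top"):
    p,d=robot.read_camera(n); cv2.imwrite(f"pics/{n}0.png",p); np.savez(f"{n}0.npz",p=p,d=d)
    c=robot.calibration(n); print(n,c)
E
```

```text
pics
{'t': 0.0, 'q': array([ 1.23461950e+00,  1.31160127e-01,  1.48925949e+00, -2.16927322e-05,
        1.52298847e+00, -8.54102499e-02]), 'dq': array([-0.00119303, -0.00081926,  0.00031151, -0.00019548, -0.00035127,
        0.00163207]), 'joint_torque': array([ 6.50134789e-04, -5.59816146e+01, -4.91782737e+01,  7.67629221e-02,
        3.48634401e-02, -9.25476911e-05]), 'tool_pos': array([0.1488026 , 0.58102551, 0.40369862]), 'orientation': array([-3.92825278e-01, -3.11657367e+00,  2.79535514e-03]), 'force': array([ 0.57065171, -0.63442243,  0.96995444]), 'wrist_torque': array([-0.0376519 ,  0.00899935, -0.00570909]), 'gripper_force': 0.0, 'opening': 0.09329148109309099}
side {'fx': 451.11003738737253, 'fy': 451.11003738737253, 'cx': 275.6648314801565, 'cy': 211.13300378641588, 'extrinsics': array([[ 0.88667501, -0.46229074,  0.0097314 , -0.47796275],
       [-0.25468719, -0.50583993, -0.82417256,  0.25398599],
       [ 0.38592987,  0.72829474, -0.56625515,  1.22260559],
       [ 0.        ,  0.        ,  0.        ,  1.        ]])}
top {'fx': 474.5421455493724, 'fy': 474.5421455493724, 'cx': 281.02014027452884, 'cy': 211.97144226858435, 'extrinsics': array([[ 0.02313944, -0.99971157,  0.00642917,  0.00782008],
       [-0.99766909, -0.02350415, -0.06406201,  0.52579541],
       [ 0.06419464, -0.00493183, -0.99792521,  1.2775365 ],
       [ 0.        ,  0.        ,  0.        ,  1.        ]])}
```

View pics/side0.png

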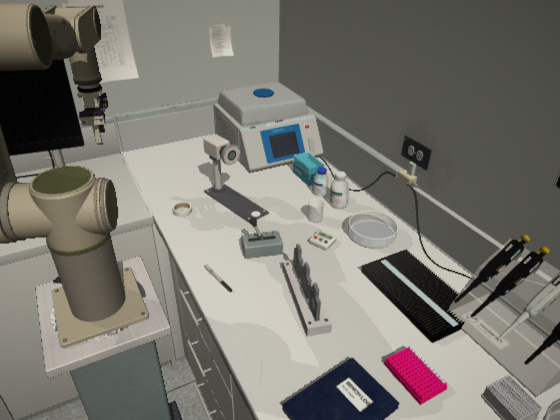

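View pics/top0.png

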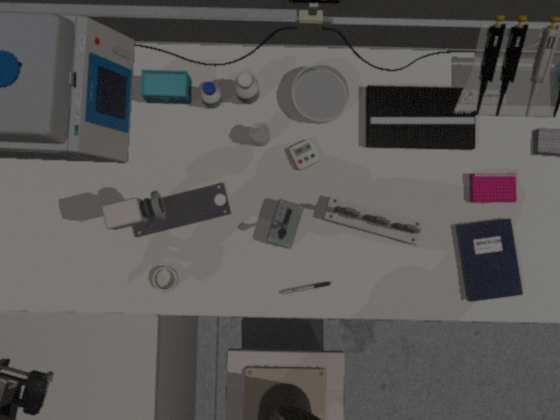

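The side view shows the station at (230,180), the dimmer at (262,240) and the rack with its carriers at (305,290). In the top view, the foot's white spot is at (220,200), the dimmer at (285,224) and the rack at (374,220). I'll enlarge these areas and measure them.

```bash
cat > h.py <<'E'
import numpy as np,cv2
from plant import robot
def world(n,u,v,z=None,d=None):
    """pixel(s) -> world, on plane z or at depth d"""
    c=robot.calibration(n);E=c["extrinsics"];R,t=E[:3,:3],E[:3,3]
    u,v=np.asarray(u,float),np.asarray(v,float)
    r=np.stack([(u-c["cx"])/c["fx"],(v-c["cy"])/c["fy"],np.ones_like(u)],-1)
    o=-R.T@t; w=r@R
    s=d if d is not None else (z-o[2])/w[...,2]
    return o+w*np.asarray(s)[...,None]
def cloud(n,d):
    v,u=np.mgrid[:420,:560]; return world(n,u,v,d=d)
def proj(n,P):
    c=robot.calibration(n);q=np.asarray(P)@c["extrinsics"][:3,:3].T+c["extrinsics"][:3,3]
    return np.stack([c["fx"]*q[...,0]/q[...,2]+c["cx"],c["fy"]*q[...,1]/q[...,2]+c["cy"]],-1)
E
python3 - <<'E'
from h import *
S=np.load("side0.npz");T=np.load("top0.npz")
a=cv2.resize(S["p"][235:340,225:345],None,fx=5,fy=5,interpolation=cv2.INTER_CUBIC)
cv2.imwrite("pics/side_c.png",cv2.convertScaleAbs(a,alpha=1.5,beta=10))
a=cv2.resize(T["p"][175:255,95:435][:,:],None,fx=2.35,fy=2.35,interpolation=cv2.INTER_CUBIC)
b=cv2.resize(T["p"][190:255,255:430],None,fx=4.5,fy=4.5,interpolation=cv2.INTER_CUBIC)
im=np.zeros((a.shape[0]+b.shape[0],800,3),np.uint8);im[:a.shape[0],:a.shape[1]]=a;im[a.shape[0]:,:b.shape[1]]=b
cv2.imwrite("pics/top_c.png",cv2.convertScaleAbs(im,alpha=1.5,beta=10))
C=cloud("top",T["d"]);
for nm,(u0,u1,v0,v1) in dict(station=(95,240,175,245),dim=(255,310,190,255),rack=(318,430,190,250)).items():
    P=C[v0:v1,u0:u1].reshape(-1,3)
    print(nm,np.histogram(P[:,2],bins=np.arange(-.02,.26,.01))[0])
    for lo,hi in ((.004,.014),(.022,.038),(.038,.055),(.085,.13),(.2,.24)):
        Q=P[(P[:,2]>lo)&(P[:,2]<hi)]
        if len(Q)>15:
            r=cv2.minAreaRect((Q[:,:2]*1000).astype(np.float32)); print(lo,len(Q),Q.mean(0).round(4),np.round(r[0],1),np.round(r[1],1),round(r[2],1))
E
```

```text
station [   0 2647 5180  689   28    0    0    0    0    0    0    0    0    0
    0    0    0    2   20   37   46   87  185  769  417    0    0    0]
0.004 2835 [0.5285 0.2847 0.008 ] [526.1 333.9] [190.4 396.8] 1.4
0.2 1371 [0.5079 0.3659 0.2169] [511.1 366.1] [ 66.2 130.9] 13.2
dim [   0 1058 1324    1    0    6  924  158   13    4    4    2    0    6
   52    0    0    0    0    0    0    0    0    0    0    0    0    0]
0.004 233 [0.5028 0.0176 0.0053] [499.1  16.6] [176.2 149. ] 1.3
0.038 1081 [0.4956 0.0083 0.0472] [494.8   8.6] [ 69.9 120. ] 73.9
0.085 62 [0.4701 0.0157 0.1211] [470.5  15.8] [23.5 17.5] 1.2
rack [   0 1824 2508   39  787 1048   54   26   24   19   54  142   18   74
   70    0    0    0    0    0    0    0    0    0    0    0    0    0]
0.004 425 [ 0.5084 -0.2304  0.0055] [ 511.9 -235.6] [162.8 307.9] 1.3
0.022 1806 [ 0.5097 -0.228   0.0304] [ 510.4 -231. ] [262.3  64.5] 75.5
0.038 82 [ 0.5054 -0.2323  0.0454] [ 496.8 -229.8] [225.2  34. ] 74.7
0.085 339 [ 0.5104 -0.2277  0.1047] [ 510.3 -230.7] [220.1  12. ] 75.7
```

View pics/side_c.png

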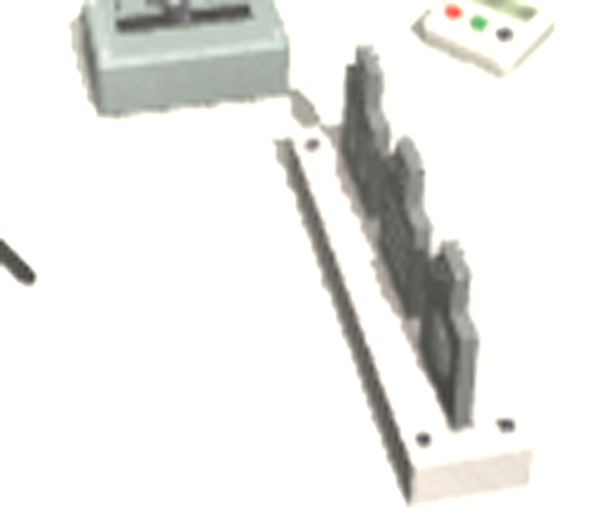

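View pics/top_c.png

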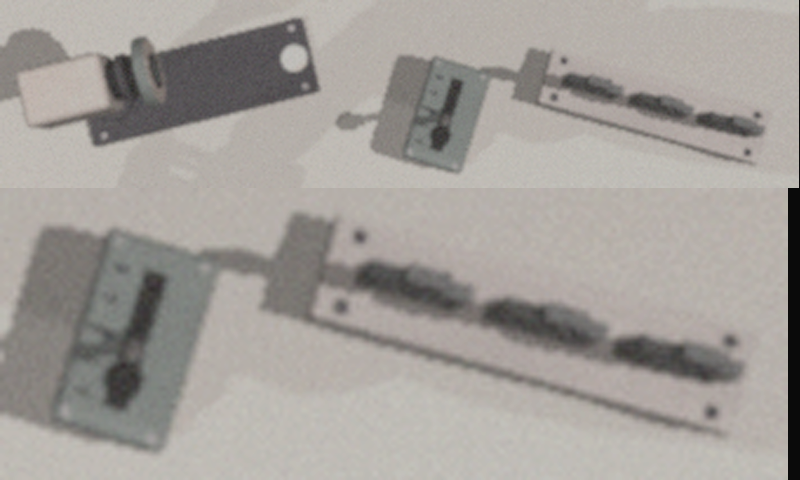

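In the side crop, the nearest carrier (lowest y, about (445,340) in the crop) shows a round window. The dimmer lever leans towards the robot. In the top crop, the white spot is at (293,58) and the ball at (437,135). The rack comes out at 262x64 and the dimmer at 120x70, and both match the given sizes. I'll start moving, raising first, and refine the measurements from the saved pictures.

apply_moves(
  series=[
    [[-5, -5, -15], [0, 0, 0]],
    [[-20, -20, -15], [0, 0, 0]],
    [[-26, -26, -15], [0, 0, 0]],
    [[-26, -26, -10], [0, 0, 0]],
    [[-26, -26, 0], [0, 0, 0]],
    [[-26, -26, 0], [0, 0, 0]],
    [[-26, -26, 0], [0, 0, 0]],
    [[-26, -26, 0], [0, 0, 0]],
    [[-26, -26, 0], [0, 0, 0]],
    [[-26, -26, 0], [0, 0, 0]],
    [[-15, -15, 0], [0, 0, 0]],
    [[-5, -5, 0], [0, 0, 0]],
  ],
  claw=1,
  newtons=15,
)

```text
t: 1.1
tool_pos: [0.3323, 0.2709, 0.4595]
orientation: [0.398, 3.116, -0.001]
force: [-0.1, -0.2, 0.3]
opening: 0.0929
gripper_force: 0.0
```

```bash
python3 - <<'E'
from h import *
S=np.load("side0.npz");T=np.load("top0.npz");p=T["p"].astype(int)
C=cloud("top",T["d"]);CS=cloud("side",S["d"])
def rect(Q):
    r=cv2.minAreaRect((Q[:,:2]*1000).astype(np.float32));return np.round(r[0],1),np.round(r[1],1),round(r[2],2)
# foot: dark, z .003-.02
g=p.max(2); m=np.zeros((420,560),np.uint8); m[175:245,120:240]=(g<75)[175:245,120:240]&(np.abs(C[175:245,120:240,2]-.008)<.012)
m=cv2.morphologyEx(m,cv2.MORPH_OPEN,np.ones((3,3)))
v,u=np.nonzero(m); Q=world("top",u,v,z=.008);print("foot",rect(Q),len(Q))
m=np.zeros((420,560),np.uint8);m[190:212,210:230]=g[190:212,210:230]>120
n,l,st,ce=cv2.connectedComponentsWithStats(m);
for i in range(1,n): print("spot",st[i],ce[i],world("top",*ce[i],z=.008))
# side: spot
gs=S["p"].max(2);m=np.zeros((420,560),np.uint8);m[205:222,243:268]=gs[205:222,243:268]>130
n,l,st,ce=cv2.connectedComponentsWithStats(m);
for i in range(1,n): print("spotS",st[i],ce[i],world("side",*ce[i],z=.008))
# ball
m=np.zeros((420,560),np.uint8);sub=(slice(190,255),slice(255,312));m[sub]=(g[sub]<70)&(C[sub][...,2]>.09)
v,u=np.nonzero(m);print("ball px",u.mean(),v.mean(),u.min(),u.max(),v.min(),v.max())
q=C[sub].reshape(-1,3);q=q[(q[:,2]>.095)&(q[:,2]<.14)]
A=np.c_[2*q,np.ones(len(q))];s=np.linalg.lstsq(A,(q**2).sum(1),rcond=None)[0];print("sphere",s[:3],np.sqrt(s[3]+s[:3]@s[:3]),q[:,2].max())
for zc in(.110,.114,.118):print(zc,world("top",(u.min()+u.max())/2,(v.min()+v.max())/2,z=zc))
# side lever
q=CS[225:262,238:290].reshape(-1,3);q=q[(q[:,2]>.1)&(q[:,2]<.14)];print("sideball",q.mean(0),q.max(0),q.min(0),len(q))
q=CS[225:262,238:290].reshape(-1,3);q=q[(q[:,2]>.042)&(q[:,2]<.052)];print("sidebox",rect(q))
# tabs
q=C[190:250,318:430].reshape(-1,3);q=q[(q[:,2]>.105)&(q[:,2]<.13)]
ax=np.array([np.cos(np.radians(75.6)),np.sin(np.radians(75.6))]);k=(q[:,:2]-[.5104,-.231])@ax
for c in(-.08,0,.08):
    w=q[np.abs(k-c)<.03];print("tab",c,w.mean(0),rect(w))
q=CS[240:335,275:335].reshape(-1,3);q=q[(q[:,2]>.1)&(q[:,2]<.13)];k=(q[:,:2]-[.5104,-.231])@ax
for c in(-.08,0,.08):
    w=q[np.abs(k-c)<.03];print("stab",c,w.mean(0),rect(w))
q=CS[235:340,270:340].reshape(-1,3);q=q[(q[:,2]>.026)&(q[:,2]<.034)];print("siderack",rect(q))
# rectified faces of the three carriers, side view
out=[]
n=np.array([ax[1],-ax[0]])
for c in(-.08,0,.08):
    o=np.array([.5104,-.231])+c*ax-n*.005
    cor=[[*(o+s*.03*ax),z] for s,z in((-1,.120),(1,.120),(1,.03),(-1,.03))]
    M=cv2.getPerspectiveTransform(proj("side",np.array(cor)).astype(np.float32),np.float32([[0,0],[240,0],[240,360],[0,360]]))
    out.append(cv2.warpPerspective(S["p"],M,(240,360),flags=cv2.INTER_CUBIC))
cv2.imwrite("pics/faces.png",cv2.convertScaleAbs(np.hstack(out),alpha=2.2))
s=robot.read_state();print(s["t"],s["tool_pos"],s["orientation"],s["q"],s["force"])
E
```

```text
foot (array([526.3, 300.1]), array([ 88.3, 269.4]), 15.44) 2233
spot [229 191   1   1   1] [229. 191.] [0.58048544 0.16451771 0.008     ]
spot [216 196   4   8  10] [217.6 199.4] [0.55654765 0.19512147 0.008     ]
spot [219 196   5   8  14] [221.07142857 198.78571429] [0.55846805 0.18564315 0.008     ]
spotS [258 205  10   7  36] [263.94444444 206.86111111] [0.60398366 0.21507041 0.008     ]
spotS [251 211   9   6  45] [255.24444444 213.44444444] [0.55866339 0.19185168 0.008     ]
spotS [257 214  11   8  57] [262.94736842 218.66666667] [0.56878009 0.15158907 0.008     ]
spotS [243 219   4   3   8] [244.125 220.375] [0.50703687 0.17146621 0.008     ]
spotS [248 218   2   1   2] [248.5 218. ] [0.52620059 0.17747723 0.008     ]
ball px 282.344262295082 231.54098360655738 274 286 227 236
sphere [0.47107922 0.01575307 0.11264293] 0.01364802200775107 0.12990555955104965
0.11 [0.47003385 0.02198497 0.11      ]
0.114 [0.46994155 0.02199996 0.114     ]
0.118 [0.46984925 0.02201495 0.118     ]
sideball [0.46963487 0.00943995 0.1048263 ] [0.47688584 0.01295119 0.11034982] [0.46238297 0.00727848
[... 269 characters left out ...]
77.13)
tab 0.08 [ 0.52995448 -0.15266716  0.11845528] (array([ 530.5, -153.2]), array([25.7, 10.9]), 76.28)
stab -0.08 [ 0.48626816 -0.31099641  0.11387008] (array([ 487.7, -308.9]), array([27.3, 10.4]), 71.71)
stab 0 [ 0.50619552 -0.23469379  0.11359192] (array([ 508., -232.]), array([25.8, 11.1]), 71.57)
stab 0.08 [ 0.52675185 -0.15646251  0.11363995] (array([ 528.7, -154.2]), array([28.8, 11.9]), 77.11)
siderack (array([ 513.5, -198.9]), array([331.5,  81.6]), 79.61)
1.1 [0.33233195 0.27094276 0.45951226] [ 3.97862806e-01  3.11588803e+00 -1.30826674e-03] [ 5.64698589e-01 -3.62546974e-01  1.84464772e+00 -9.03950560e-04
  1.65971064e+00 -7.52175571e-01] [-0.14485831 -0.17847192  0.31580845]
```

View pics/faces.png

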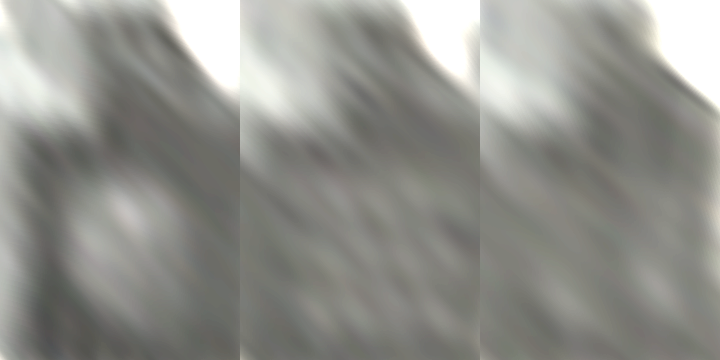

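The round window is the single central blob in the left panel, in the slot at -80. The middle carrier has bars and the right one has two windows. The foot measures 269x88, which matches. Next, a small planner for the tool-axis rows.

```bash
cat >> h.py <<'E'
from scipy.spatial.transform import Rotation as Ro
def Rdown(deg):
    c,s=np.cos(np.radians(deg)),np.sin(np.radians(deg))
    y=np.array([c,s,0]);z=np.array([0,0,-1.]);return np.c_[np.cross(y,z),y,z]
def plan(pts,rot_from=None):
    """pts: list of (xyz mm, yaw deg of tool y, rows)"""
    s=robot.read_state();p=s["tool_pos"]*1000;R=Ro.from_rotvec(s["orientation"]).as_matrix()
    for tgt,yaw,n in pts:
        tgt=np.array(tgt,float);Rt=Rdown(yaw);dv=Ro.from_matrix(R.T@Rt).as_rotvec()
        w=np.minimum(np.minimum(np.arange(1,n+1),np.arange(n,0,-1)),3.);w/=w.sum()
        p0,out=p,[]
        for k in range(n):
            d=R.T@((tgt-p0)*w[k]);r=dv*w[k];R=R@Ro.from_rotvec(r).as_matrix()
            out.append([[round(float(x),1) for x in d],[round(float(x),3) for x in r]])
        p=tgt;print("->",tgt,yaw);[print(o,end=", ") for o in out];print()
E
python3 - <<'E'
from h import *
plan([([482.5,11.7,460],-15.8,18),([482.5,11.7,285],-15.8,8),([494,8.4,285],-15.8,3)])
E
```

```text
-> [482.5  11.7 460. ] -15.8
[[-4.4, -4.4, -0.0], [-0.0, 0.0, 0.033]], [[-9.1, -8.6, -0.0], [-0.0, 0.0, 0.066]], [[-14.4, -12.0, -0.0], [-0.0, 0.0, 0.1]], [[-15.5, -10.5, -0.0], [-0.0, 0.0, 0.1]], [[-16.5, -8.9, -0.0], [-0.0, 0.0, 0.1]], [[-17.3, -7.2, -0.0], [-0.0, 0.0, 0.1]], [[-17.9, -5.4, -0.0], [-0.0, 0.0, 0.1]], [[-18.4, -3.6, -0.0], [-0.0, 0.0, 0.1]], [[-18.6, -1.8, -0.0], [-0.0, 0.0, 0.1]], [[-18.7, 0.1, -0.0], [-0.0, 0.0, 0.1]], [[-18.6, 1.9, -0.0], [-0.0, 0.0, 0.1]], [[-18.3, 3.8, -0.0], [-0.0, 0.0, 0.1]], [[-17.9, 5.6, -0.0], [-0.0, 0.0, 0.1]], [[-17.2, 7.3, -0.0], [-0.0, 0.0, 0.1]], [[-16.4, 9.0, -0.0], [-0.0, 0.0, 0.1]], [[-15.4, 10.6, -0.0], [-0.0, 0.0, 0.1]], [[-9.5, 8.1, -0.0], [-0.0, 0.0, 0.066]], [[-4.5, 4.3, -0.0], [-0.0, 0.0, 0.033]], 
-> [482.5  11.7 285. ] -15.8
[[0.0, 0.0, 9.7], [-0.0, 0.0, 0.0]], [[0.0, 0.0, 19.4], [-0.0, 0.0, 0.0]], [[0.0, 0.0, 29.2], [-0.0, 0.0, 0.0]], [[0.0, 0.0, 29.2], [-0.0, 0.0, 0.0]], [[0.0, 0.0, 29.2], [-0.0, 0.0, 0.0]], [[0.0, 0.0, 29.2], [-0.0, 0.0, 0.0]], [[0.0, 0.0, 19.4], [-0.0, 0.0, 0.0]], [[0.0, 0.0, 9.7], [-0.0, 0.0, 0.0]], 
-> [494.    8.4 285. ] -15.8
[[-0.0, 3.0, 0.0], [0.0, -0.0, 0.0]], [[-0.0, 6.0, 0.0], [0.0, -0.0, 0.0]], [[-0.0, 3.0, 0.0], [0.0, -0.0, 0.0]],
```

apply_moves(
  series=[
    [[-4, -4, 0], [0, 0, 0.03]],
    [[-9, -9, 0], [0, 0, 0.07]],
    [[-14, -12, 0], [0, 0, 0.1]],
    [[-16, -10, 0], [0, 0, 0.1]],
    [[-16, -9, 0], [0, 0, 0.1]],
    [[-17, -7, 0], [0, 0, 0.1]],
    [[-18, -5, 0], [0, 0, 0.1]],
    [[-18, -4, 0], [0, 0, 0.1]],
    [[-19, -2, 0], [0, 0, 0.1]],
    [[-19, 0, 0], [0, 0, 0.1]],
    [[-19, 2, 0], [0, 0, 0.1]],
    [[-18, 4, 0], [0, 0, 0.1]],
  ],
)

```text
t: 2.1
tool_pos: [0.4343, 0.0961, 0.4595]
orientation: [-1.97, -2.446, 0.0]
force: [-0.5, 0.1, 0.2]
opening: 0.0931
gripper_force: 0.0
```

apply_moves(
  series=[
    [[-18, 6, 0], [0, 0, 0.1]],
    [[-17, 7, 0], [0, 0, 0.1]],
    [[-16, 9, 0], [0, 0, 0.1]],
    [[-15, 11, 0], [0, 0, 0.1]],
    [[-10, 8, 0], [0, 0, 0.066]],
    [[-4, 4, 0], [0, 0, 0.034]],
    [[0, 0, 10], [0, 0, 0]],
    [[0, 0, 20], [0, 0, 0]],
    [[0, 0, 25], [0, 0, 0]],
    [[0, 0, 15], [0, 0, 0]],
    [[0, 0, 5], [0, 0, 0]],
    [[0, 0, 0], [0, 0, 0]],
  ],
)

```text
t: 3.1
tool_pos: [0.48, 0.0168, 0.3826]
orientation: [-2.505, -1.891, 0.004]
force: [-0.3, 0.1, 0.8]
opening: 0.0932
gripper_force: 0.0
```

```bash
python3 - <<'E'
from h import *
s=robot.read_state();print(s["tool_pos"],s["q"],s["force"])
plan([([482.5,11.7,285],-15.8,6),([494,8.4,285],-15.8,3)])
E
```

```text
[0.47998442 0.01680664 0.38255531] [-7.19297537e-02 -1.85816780e-01  1.83900525e+00  3.07086444e-04
  1.49220181e+00  2.05857149e-01] [-0.29589783  0.13500462  0.8470409 ]
-> [482.5  11.7 285. ] -15.8
[[-0.3, 0.3, 8.1], [-0.0, 0.0, -0.0]], [[-0.7, 0.7, 16.3], [-0.001, 0.0, -0.0]], [[-1.0, 1.0, 24.4], [-0.001, 0.0, -0.001]], [[-1.1, 1.0, 24.4], [-0.001, 0.0, -0.001]], [[-0.7, 0.7, 16.3], [-0.001, 0.0, -0.0]], [[-0.4, 0.3, 8.1], [-0.0, 0.0, -0.0]], 
-> [494.    8.4 285. ] -15.8
[[-0.0, 3.0, 0.0], [0.0, -0.0, 0.0]], [[-0.0, 6.0, -0.0], [0.0, -0.0, 0.0]], [[-0.0, 3.0, -0.0], [0.0, -0.0, 0.0]],
```

apply_moves(
  series=[
    [[-1, 1, 8], [0, 0, 0]],
    [[-1, 1, 16], [0, 0, 0]],
    [[-1, 1, 25], [-0.002, 0, 0]],
    [[-1, 1, 25], [-0.002, 0, -0.002]],
    [[0, 0, 16], [0, 0, 0]],
    [[0, 0, 8], [0, 0, 0]],
    [[0, 3, 0], [0, 0, 0]],
    [[0, 6, 0], [0, 0, 0]],
    [[0, 3, 0], [0, 0, 0]],
    [[0, 0, 0], [0, 0, 0]],
  ],
)

```text
t: 3.93
tool_pos: [0.4968, 0.0072, 0.2888]
orientation: [2.503, 1.889, 0.008]
force: [0.6, -1.3, 0.5]
opening: 0.0929
gripper_force: 0.0
```

```bash
python3 - <<'E'
from h import *
s=robot.read_state();print(s["tool_pos"],s["force"])
plan([([494,8.4,285],-15.8,2)])
p,d=robot.read_camera("side");a=cv2.resize(p[160:290,190:340],None,fx=5,fy=4.6,interpolation=cv2.INTER_CUBIC);cv2.imwrite("pics/lev1.png",a)
E
```

```text
[0.49677755 0.00718195 0.28875065] [ 0.57868503 -1.32880298  0.45057147]
-> [494.    8.4 285. ] -15.8
[[0.2, -1.5, 1.9], [0.004, -0.0, -0.001]], [[0.2, -1.5, 1.9], [0.004, -0.0, -0.001]],
```

View pics/lev1.png

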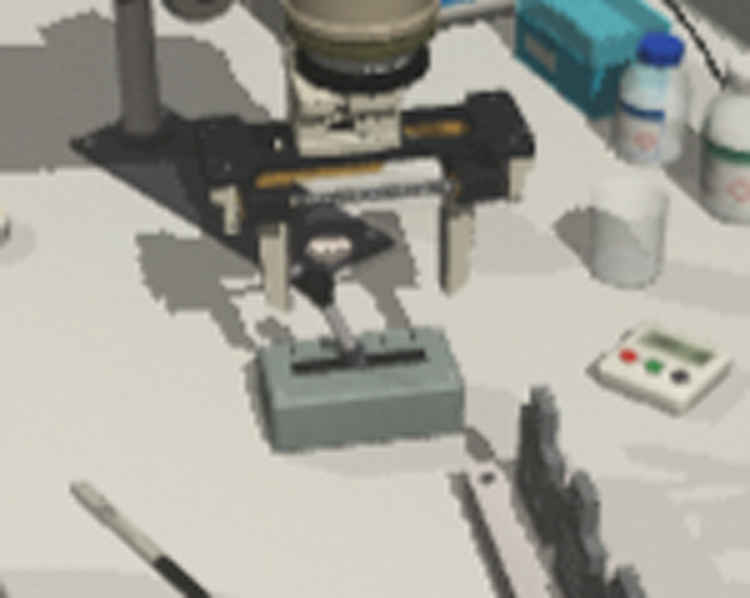

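The ball, at (318,283) in the crop, sits between the fingers at (275,265) and (455,250). I'll centre over the hinge and close.

apply_moves(
  series=[
    [[0, -1.5, 2], [0.004, 0, 0]],
    [[0, -1.5, 2], [0.004, 0, 0]],
    [[0, 0, 0], [0, 0, 0]],
    [[0, 0, 0], [0, 0, 0]],
  ],
  claw=0.15,
  newtons=10,
)

```text
t: 4.32
tool_pos: [0.4921, 0.0084, 0.2826]
orientation: [-2.505, -1.89, 0.004]
force: [0.0, -0.7, 0.3]
opening: 0.0711
gripper_force: 0.0
```

apply_moves(
  series=[
    [[0, 0, 0], [0, 0, 0]],
    [[0, 0, 0], [0, 0, 0]],
    [[0, 0, 0], [0, 0, 0]],
    [[0, 0, 0], [0, 0, 0]],
    [[0, 0, 0], [0, 0, 0]],
    [[0, 0, 0], [0, 0, 0]],
  ],
)

```text
t: 4.82
tool_pos: [0.4924, 0.0083, 0.2828]
orientation: [-2.505, -1.89, 0.004]
force: [-1.7, 0.6, 1.1]
opening: 0.0307
gripper_force: 0.7
```

apply_moves(
  series=[
    [[0, 0, 0], [0, 0, 0]],
    [[0, 0, 0], [0, 0, 0]],
    [[0, 0, 0], [0, 0, 0]],
    [[0, 0, 0], [0, 0, 0]],
    [[0, 0.8, 0], [0, 0, 0]],
    [[0, 0.7, 0], [0, 0, 0]],
    [[0, 0, 0], [0, 0, 0]],
  ],
)

```text
t: 5.4
tool_pos: [0.4938, 0.0079, 0.2827]
orientation: [-2.505, -1.89, 0.004]
force: [-2.7, 0.5, 2.7]
opening: 0.021
gripper_force: 10.0
```

```bash
python3 - <<'E'
from h import *
print(robot.read_state()["tool_pos"])
p,d=robot.read_camera("side");np.savez("side1.npz",p=p,d=d)
a=cv2.resize(p[200:270,230:310],None,fx=8,fy=8,interpolation=cv2.INTER_CUBIC);cv2.imwrite("pics/lev2.png",a)
E
```

```text
[0.49380249 0.00786812 0.28273199]
```

View pics/lev2.png

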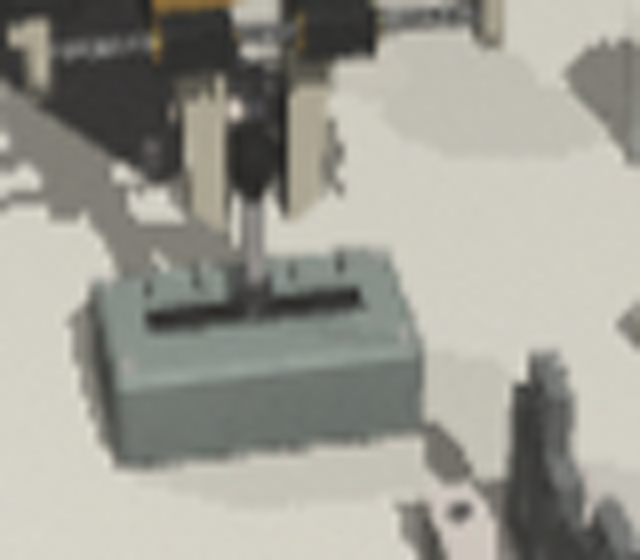

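The lever is held upright: the rod base is at (252,300), in the middle of the slot, and the ball is at (256,165). I'll open, rise and check it from above.

apply_moves(
  series=[
    [[0, 0, 0], [0, 0, 0]],
    [[0, 0, 0], [0, 0, 0]],
    [[0, 0, 0], [0, 0, 0]],
    [[0, 0, 0], [0, 0, 0]],
    [[0, 0, 0], [0, 0, 0]],
    [[0, 0, -5], [0, 0, 0]],
    [[0, 0, -20], [0, 0, 0]],
    [[0, 0, -35], [0, 0, 0]],
    [[0, 0, -35], [0, 0, 0]],
    [[0, 0, -35], [0, 0, 0]],
    [[0, 0, -30], [0, 0, 0]],
    [[0, 0, -15], [0, 0, 0]],
  ],
  claw=0.7,
)

```text
t: 6.45
tool_pos: [0.4948, 0.0077, 0.4632]
orientation: [2.507, 1.892, 0.004]
force: [0.5, 0.1, 0.4]
opening: 0.0649
gripper_force: 0.0
```

```bash
python3 - <<'E'
from h import *
plan([([489.5,-308.4,458],-14.4,14)])
E
```

```text
-> [ 489.5 -308.4  458. ] -14.4
[[-8.5, 2.3, 0.1], [0.0, -0.0, -0.001]], [[-17.0, 4.5, 0.3], [0.0, -0.0, -0.001]], [[-25.5, 6.7, 0.4], [0.0, -0.0, -0.002]], [[-25.5, 6.7, 0.4], [0.0, -0.0, -0.002]], [[-25.5, 6.6, 0.4], [0.0, -0.0, -0.002]], [[-25.5, 6.6, 0.4], [0.0, -0.0, -0.002]], [[-25.5, 6.5, 0.4], [0.0, -0.0, -0.002]], [[-25.5, 6.5, 0.4], [0.0, -0.0, -0.002]], [[-25.6, 6.4, 0.4], [0.0, -0.0, -0.002]], [[-25.6, 6.4, 0.4], [0.0, -0.0, -0.002]], [[-25.6, 6.3, 0.4], [0.0, -0.0, -0.002]], [[-25.6, 6.2, 0.4], [0.0, -0.0, -0.002]], [[-17.1, 4.1, 0.3], [0.0, -0.0, -0.001]], [[-8.5, 2.0, 0.1], [0.0, -0.0, -0.001]],
```

apply_moves(
  series=[
    [[-10, 3, 0], [0, 0, 0]],
    [[-20, 5, 0], [0, 0, -0.002]],
    [[-30, 8, 0], [0, 0, -0.003]],
    [[-35, 9, 0], [0, 0, -0.004]],
    [[-35, 9, 0], [0, 0, -0.004]],
    [[-35, 9, 1], [0, 0, -0.004]],
    [[-35, 9, 1], [0, 0, -0.004]],
    [[-35, 8, 1], [0, 0, -0.002]],
    [[-35, 8, 1], [0, 0, -0.002]],
    [[-27, 6, 1], [0, 0, 0]],
    [[-10, 3, 0], [0, 0, 0]],
    [[0, 0, 0], [0, 0, 0]],
  ],
)

```text
t: 7.45
tool_pos: [0.4876, -0.3112, 0.4507]
orientation: [-2.483, -1.916, 0.005]
force: [-0.4, 0.1, 0.3]
opening: 0.0651
gripper_force: 0.0
```

```bash
python3 - <<'E'
from h import *
plan([([489.5,-308.4,320],-14.4,10),([489.5,-308.4,273],-14.4,6)])
T,d=robot.read_camera("top");S,ds=robot.read_camera("side");np.savez("b.npz",T=T,d=d,S=S,ds=ds)
C=cloud("top",d);g=T.max(2);sub=(slice(190,255),slice(255,312))
q=C[sub].reshape(-1,3)
b=q[(q[:,2]>.038)&(q[:,2]<.055)];r=cv2.minAreaRect((b[:,:2]*1000).astype(np.float32));print(r)
b=q[(q[:,2]>.105)];r2=cv2.minAreaRect((b[:,:2]*1000).astype(np.float32));print(b.mean(0),r2,b[:,2].max())
print("centre of box pix",proj("top",np.array([[*np.array(r[0])/1000,.12]])))
a=cv2.resize(T[190:255,255:312],None,fx=6,fy=6,interpolation=cv2.INTER_CUBIC);
b=cv2.resize(S[215:262,235:290],None,fx=7,fy=7,interpolation=cv2.INTER_CUBIC)
im=np.zeros((400,760,3),np.uint8);im[:390,:342]=a;im[:329,350:735]=b;cv2.imwrite("pics/lev3.png",im)
# image direction of vertical in side view at the box
print(proj("side",np.array([[.494,.0083,.047],[.494,.0083,.12]])),proj("top",np.array([[.494,.0083,.047],[.494,.0083,.12]])))
E
```

```text
-> [ 489.5 -308.4  320. ] -14.4
[[0.1, 0.1, 5.4], [-0.0, -0.0, -0.0]], [[0.3, 0.2, 10.9], [-0.001, -0.0, -0.0]], [[0.4, 0.2, 16.3], [-0.001, -0.0, -0.001]], [[0.4, 0.2, 16.3], [-0.001, -0.0, -0.001]], [[0.4, 0.2, 16.3], [-0.001, -0.0, -0.001]], [[0.4, 0.2, 16.3], [-0.001, -0.0, -0.001]], [[0.4, 0.2, 16.3], [-0.001, -0.0, -0.001]], [[0.4, 0.2, 16.3], [-0.001, -0.0, -0.001]], [[0.3, 0.1, 10.9], [-0.001, -0.0, -0.0]], [[0.1, 0.1, 5.4], [-0.0, -0.0, -0.0]], 
-> [ 489.5 -308.4  273. ] -14.4
[[-0.0, -0.0, 3.9], [0.0, -0.0, -0.0]], [[-0.0, -0.0, 7.8], [0.0, -0.0, -0.0]], [[-0.0, -0.0, 11.8], [0.0, -0.0, -0.0]], [[-0.0, -0.0, 11.8], [0.0, -0.0, -0.0]], [[-0.0, -0.0, 7.8], [0.0, -0.0, -0.0]], [[-0.0, -0.0, 3.9], [0.0, -0.0, -0.0]], 
((494.7101745605469, 8.588523864746094), (69.82176971435547, 119.95243835449219), 73.87184143066406)
[0.48690582 0.01120056 0.28169231] ((472.6214599609375, 12.161249160766602), (18.959020614624023, 64.1792221069336), 81.12734985351562) 1.3085191149080158
centre of box pix [[285.5891669  221.68530756]]
[[261.63129151 238.74209296]
 [261.43916192 219.50236766]] [[285.25146511 223.15201888]
 [285.69785591 221.97104252]]
```

View pics/lev3.png

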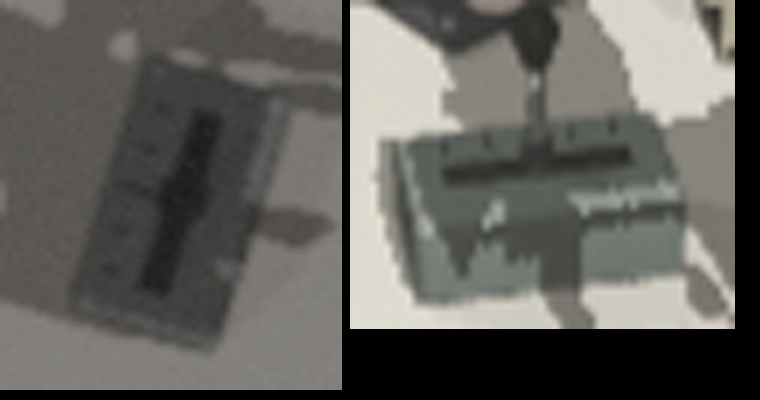

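The lever stands upright. From the side, the rod and ball line up at column 537. From above, the ball is at (285.8,222.5) and straight up projects to (285.6,221.7). Next I'll descend on the round carrier's tab.

apply_moves(
  series=[
    [[0, 0, 6], [0, 0, 0]],
    [[0, 0, 12], [0, 0, 0]],
    [[1, 0.5, 18], [0, 0, 0]],
    [[1, 0.5, 18], [-0.002, 0, -0.002]],
    [[1, 0.5, 18], [-0.002, 0, -0.002]],
    [[0, 0, 18], [0, 0, 0]],
    [[0, 0, 18], [0, 0, 0]],
    [[0, 0, 12], [0, 0, 0]],
    [[0, 0, 6], [0, 0, 0]],
    [[0, 0, 0], [0, 0, 0]],
    [[0, 0, 0], [0, 0, 0]],
  ],
)

```text
t: 8.47
tool_pos: [0.4906, -0.3058, 0.3267]
orientation: [-2.48, -1.929, -0.0]
force: [-0.0, -0.3, -0.1]
opening: 0.065
gripper_force: 0.0
```

```bash
python3 - <<'E'
from h import *
s=robot.read_state();print(s["tool_pos"],s["force"])
plan([([489.5,-308.4,273],-14.4,5)])
E
```

```text
[ 0.49055906 -0.30583029  0.3266825 ] [-0.0231873  -0.3322361  -0.12027166]
-> [ 489.5 -308.4  273. ] -14.4
[[-0.3, -0.0, 6.0], [0.0, -0.0, 0.0]], [[-0.6, -0.1, 11.9], [0.0, -0.0, 0.001]], [[-0.9, -0.1, 17.9], [0.0, -0.0, 0.001]], [[-0.6, -0.1, 11.9], [0.0, -0.0, 0.001]], [[-0.3, -0.0, 6.0], [0.0, -0.0, 0.0]],
```

apply_moves(
  series=[
    [[-0.5, 0, 6], [0, 0, 0]],
    [[-1, 0, 12], [0, 0, 0.002]],
    [[-1, 0, 18], [0, 0, 0.001]],
    [[0, 0, 12], [0, 0, 0]],
    [[0, 0, 6], [0, 0, 0]],
    [[0, 0, 0], [0, 0, 0]],
    [[0, 0, 0], [0, 0, 0]],
    [[0, 0, 0], [0, 0, 0]],
  ],
)

```text
t: 9.13
tool_pos: [0.4901, -0.3088, 0.2732]
orientation: [2.482, 1.924, 0.001]
force: [-0.0, 0.7, 0.1]
opening: 0.0651
gripper_force: 0.0
```

```bash
python3 - <<'E'
from h import *
s=robot.read_state();print(s["tool_pos"],s["force"])
plan([([489.5,-308.4,273],-14.4,1)])
p,d=robot.read_camera("side");a=cv2.resize(p[215:325,250:360],None,fx=5,fy=5,interpolation=cv2.INTER_CUBIC);cv2.imwrite("pics/tab.png",a)
E
```

```text
[ 0.49007591 -0.30882927  0.27324294] [-0.02549049  0.69597742  0.11903007]
-> [ 489.5 -308.4  273. ] -14.4
[[0.3, -0.7, 0.2], [0.001, 0.0, -0.001]],
```

View pics/tab.png

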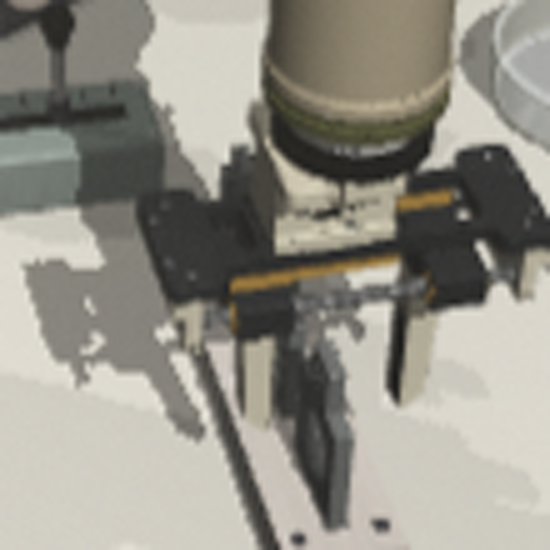

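The carrier with the round window, at about (320,440), stands between the fingers at (258,380) and (405,350). I'll close gently, then grip.

apply_moves(
  series=[
    [[0, 0, 0], [0, 0, 0]],
    [[0, 0, 0], [0, 0, 0]],
    [[0, 0, 0], [0, 0, 0]],
    [[0, 0, 0], [0, 0, 0]],
    [[0, 0, 0], [0, 0, 0]],
    [[0, 0, 0], [0, 0, 0]],
    [[0, 0, 0], [0, 0, 0]],
    [[0, 0, 0], [0, 0, 0]],
    [[0, 0, 0], [0, 0, 0]],
    [[0, 0, 0], [0, 0, 0]],
    [[0, 0, 0], [0, 0, 0]],
    [[0, 0, 0], [0, 0, 0]],
  ],
  claw=0,
  newtons=8,
)

```text
t: 10.18
tool_pos: [0.4898, -0.3086, 0.2724]
orientation: [-2.483, -1.925, -0.0]
force: [0.1, -0.2, -1.4]
opening: 0.0102
gripper_force: 8.0
```

apply_moves(
  series=[
    [[0, 0, 0], [0, 0, 0]],
    [[0, 0, 0], [0, 0, 0]],
    [[0, 0, 0], [0, 0, 0]],
    [[0, 0, 0], [0, 0, 0]],
  ],
)

```text
t: 10.52
tool_pos: [0.4898, -0.3086, 0.2724]
orientation: [-2.483, -1.925, -0.0]
force: [0.4, 0.0, -0.9]
opening: 0.0096
gripper_force: 8.0
```

apply_moves(
  series=[
    [[0, 0, 0], [0, 0, 0]],
    [[0, 0, 0], [0, 0, 0]],
    [[0, 0, -3], [0, 0, 0]],
    [[0, 0, -6], [0, 0, 0]],
    [[0, 0, -8], [0, 0, 0]],
    [[0, 0, -8], [0, 0, 0]],
    [[0, 0, -8], [0, 0, 0]],
    [[0, 0, -12], [0, 0, 0]],
    [[0, 0, -20], [0, 0, 0]],
    [[0, 0, -30], [0, 0, 0]],
    [[0, 0, -30], [0, 0, 0]],
    [[0, 0, -15], [0, 0, 0]],
  ],
  newtons=25,
)

```text
t: 11.52
tool_pos: [0.4901, -0.3088, 0.4181]
orientation: [2.479, 1.921, 0.002]
force: [0.9, -0.7, 0.3]
opening: 0.01
gripper_force: 25.0
```

apply_moves(
  series=[
    [[0, 0, -10], [0, 0, 0]],
    [[0, 0, -5], [0, 0, 0]],
    [[0, 0, 0], [0, 0, 0]],
  ],
)

```text
t: 11.77
tool_pos: [0.4899, -0.3087, 0.4287]
orientation: [2.482, 1.924, 0.001]
force: [-0.3, -0.1, -0.8]
opening: 0.0098
gripper_force: 25.0
```

```bash
python3 - <<'E'
from h import *
plan([([573,131,420],-74.6,18)])
E
```

```text
-> [573. 131. 420.] -74.6
[[9.3, -0.6, 0.2], [0.0, -0.0, 0.022]], [[18.6, -1.6, 0.3], [0.0, -0.0, 0.044]], [[27.7, -3.6, 0.5], [0.0, -0.0, 0.066]], [[27.4, -5.5, 0.5], [0.0, -0.0, 0.066]], [[27.0, -7.2, 0.5], [0.0, -0.0, 0.066]], [[26.5, -9.0, 0.5], [0.0, -0.0, 0.066]], [[25.8, -10.7, 0.5], [0.0, -0.0, 0.066]], [[25.1, -12.4, 0.5], [0.0, -0.0, 0.066]], [[24.2, -14.0, 0.5], [0.0, -0.0, 0.066]], [[23.2, -15.6, 0.5], [0.0, -0.0, 0.066]], [[22.2, -17.1, 0.5], [0.0, -0.0, 0.066]], [[21.0, -18.5, 0.5], [0.0, -0.0, 0.066]], [[19.7, -19.8, 0.5], [0.0, -0.0, 0.066]], [[18.4, -21.1, 0.5], [0.0, -0.0, 0.066]], [[17.0, -22.2, 0.5], [0.0, -0.0, 0.066]], [[15.5, -23.3, 0.5], [0.0, -0.0, 0.066]], [[9.3, -16.2, 0.4], [0.0, -0.0, 0.044]], [[4.3, -8.3, 0.2], [0.0, -0.0, 0.022]],
```

apply_moves(
  series=[
    [[9, -1, 0], [0, 0, 0.022]],
    [[19, -2, 0], [0, 0, 0.044]],
    [[28, -4, 0], [0, 0, 0.066]],
    [[27, -5, 0], [0, 0, 0.066]],
    [[27, -7, 0], [0, 0, 0.066]],
    [[26, -9, 0], [0, 0, 0.066]],
    [[26, -11, 0], [0, 0, 0.066]],
    [[25, -12, 0], [0, 0, 0.066]],
    [[24, -14, 0], [0, 0, 0.066]],
    [[23, -16, 0], [0, 0, 0.066]],
    [[22, -17, 0], [0, 0, 0.066]],
    [[21, -18, 0], [0, 0, 0.066]],
  ],
)

```text
t: 12.77
tool_pos: [0.5461, -0.0059, 0.4254]
orientation: [-3.005, -0.912, 0.005]
force: [0.3, 0.1, -1.5]
opening: 0.0098
gripper_force: 25.0
```

apply_moves(
  series=[
    [[20, -20, 0], [0, 0, 0.066]],
    [[18, -21, 2], [0, 0, 0.066]],
    [[17, -22, 2], [0, 0, 0.066]],
    [[16, -23, 2], [0, 0, 0.066]],
    [[9, -16, 2], [0, 0, 0.044]],
    [[4, -8, 0], [0, 0, 0.022]],
    [[0, 0, 0], [0, 0, 0]],
    [[0, 0, 0], [0, 0, 0]],
    [[0, 0, 0], [0, 0, 0]],
  ],
)

```text
t: 13.52
tool_pos: [0.573, 0.1284, 0.4185]
orientation: [3.114, 0.413, -0.003]
force: [-0.1, -0.6, -2.1]
opening: 0.0101
gripper_force: 25.0
```

```bash
python3 - <<'E'
from h import *
s=robot.read_state();print(s["tool_pos"],s["force"],s["q"])
plan([([557.2,189.3,402.4],-74.6,8)])
T,d=robot.read_camera("top");S,ds=robot.read_camera("side");np.savez("c.npz",T=T,d=d,S=S,ds=ds)
a=cv2.resize(S[130:260,190:320],None,fx=4.5,fy=4.5,interpolation=cv2.INTER_CUBIC);cv2.imwrite("pics/hold.png",cv2.convertScaleAbs(a,alpha=1.3))
E
```

```text
[0.57303757 0.12842677 0.4184604 ] [-0.05419506 -0.64916974 -2.1254034 ] [ 1.33273986e-01  9.14790512e-02  1.50508816e+00 -2.99116525e-04
  1.54672637e+00  1.44066297e+00]
-> [557.2 189.3 402.4] -74.6
[[0.0, -3.5, 0.9], [0.0, 0.0, -0.0]], [[0.1, -7.0, 1.8], [0.0, 0.0, -0.001]], [[0.1, -10.5, 2.7], [0.0, 0.0, -0.001]], [[0.1, -10.5, 2.7], [0.0, 0.0, -0.001]], [[0.1, -10.5, 2.7], [0.0, 0.0, -0.001]], [[0.1, -10.5, 2.7], [0.0, 0.0, -0.001]], [[0.1, -7.0, 1.8], [0.0, 0.0, -0.001]], [[0.0, -3.5, 0.9], [0.0, 0.0, -0.0]],
```

View pics/hold.png

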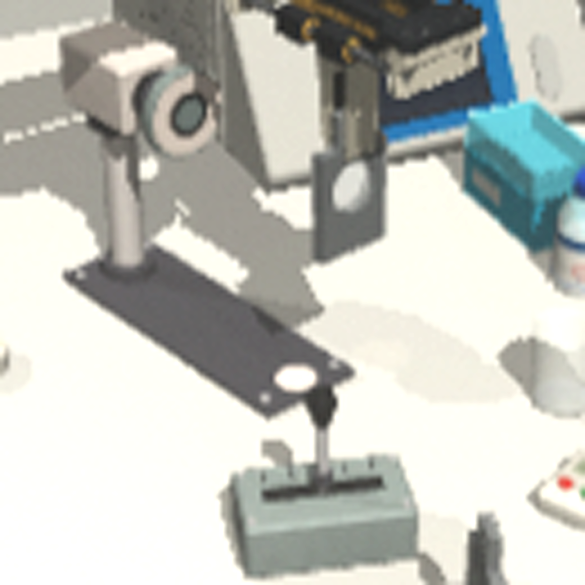

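The carrier is held upright with its window clear at about (351,187) in the crop. The lens is at (188,113) and the white spot at (295,378). I'll go to the viewing point.

apply_moves(
  series=[
    [[0, -3, 1], [0, 0, 0]],
    [[0, -7, 2], [0, 0, -0.001]],
    [[0, -10, 3], [0, 0, -0.001]],
    [[0, -11, 3], [0, 0, -0.001]],
    [[0, -11, 3], [0, 0, -0.001]],
    [[0, -10, 2], [0, 0, 0]],
    [[0, -6, 2], [0, 0, 0]],
    [[0, -3, 1], [0, 0, 0]],
    [[0, 0, 0], [0, 0, 0]],
    [[0, 0, 0], [0, 0, 0]],
    [[0, 0, 0], [0, 0, 0]],
    [[0, 0, 0], [0, 0, 0]],
  ],
)

```text
t: 14.62
tool_pos: [0.5575, 0.1875, 0.4028]
orientation: [3.114, 0.417, 0.001]
force: [-0.2, -0.8, -1.2]
opening: 0.0099
gripper_force: 25.0
```

```bash
cat > m.py <<'E'
from h import *
s=robot.read_state();tp=s["tool_pos"];R=Ro.from_rotvec(s["orientation"]).as_matrix();print("tcp",tp,"yaw",np.degrees(np.arctan2(R[1,1],R[0,1])),"q",s["q"].round(2))
plan([([557.2,189.3,402.4],-74.6,1)])
T,d=robot.read_camera("top");S,ds=robot.read_camera("side");np.savez("d.npz",T=T,d=d,S=S,ds=ds)
CS=cloud("side",ds);C=cloud("top",d)
est=tp+R@[0,0,.2124]; y=R[:,1].copy(); x=R[:,0]
print("window expected",est,proj("side",est[None]))
rel=(CS-est)@np.c_[x,y,[0,0,1]]
# visible face points: normal offset ~ +-5mm
m=(abs(rel[...,0])<.028)&(abs(rel[...,1])<.012)&(rel[...,2]>-.048)&(rel[...,2]<.03)
q=CS[m];c=q.mean(0);u_,s_,v_=np.linalg.svd(q-c);n=v_[2];n=n*np.sign(n@y);print("face n",len(q),"normal angle",np.degrees(np.arctan2(n[1],n[0])),"tilt",np.degrees(np.arcsin(n[2])),"offset",((q-est)@y).mean(),"rms",s_[2]/len(q)**.5)
mm=cv2.morphologyEx(m.astype(np.uint8),cv2.MORPH_CLOSE,np.ones((3,3)))
cn,h=cv2.findContours(mm,cv2.RETR_CCOMP,cv2.CHAIN_APPROX_NONE)
cam=robot.calibration("side");E=cam["extrinsics"];o=-E[:3,:3].T@E[:3,3]
def onplane(px,p0,n):
    w=world("side",px[0],px[1],d=1.)-o;return o+w*((p0-o)@n)/(w@n)
for k,cc in enumerate(cn):
    if h[0][k][3]>=0 and cv2.contourArea(cc)>20:
        M=cv2.moments(cc);px=(M["m10"]/M["m00"],M["m01"]/M["m00"]);print("hole",px,cv2.contourArea(cc),"->",onplane(px,est,y))
    elif len(cc)>40:
        b=np.array([onplane(p[0],est+.005*y*np.sign((o-est)@y),y) for p in cc]);r=(b-est)@np.c_[x,y,[0,0,1]];print("outline x",r[:,0].min(),r[:,0].max(),"z",r[:,2].min(),r[:,2].max())
# station: body/ring from side and top depth
for nm,K in(("side",CS),("top",C)):
    g=(K[...,2]>.15)&(K[...,2]<.235)&(K[...,0]>.42)&(K[...,0]<.62)&(K[...,1]>.25)&(K[...,1]<.45)
    Q=K[g];U=np.array([-.2656,.9641]);V=np.array([-.9641,-.2656]);sp=np.array([.5572,.1893])
    a=(Q[:,:2]-sp)@U;b=(Q[:,:2]-sp)@V
    print(nm,len(Q),"along",np.percentile(a,[1,50,99]),"z max",np.percentile(Q[:,2],99))
    for lo in np.arange(.10,.29,.02):
        w=(a>lo)&(a<lo+.02)
        if w.sum()>8: print(round(lo,2),w.sum(),"lat",np.percentile(b[w],[3,97]).round(4),"z",np.percentile(Q[w,2],[3,97]).round(4))
E
python3 m.py
```

```text
tcp [0.55745124 0.18752093 0.40275442] yaw -74.74533688610234 q [ 0.24  0.1   1.53 -0.    1.52  1.54]
-> [557.2 189.3 402.4] -74.6
[[0.2, -1.8, 0.4], [0.0, -0.0, -0.003]], 
window expected [0.55754957 0.18752539 0.19035444] [[254.61407292 168.14411914]]
face n 272 normal angle -75.40344663137037 tilt 1.0551509922020812 offset 0.0029900423834155272 rms 0.0034669389876431107
outline x -0.03703438155706417 0.027880461965427955 z -0.04961987541350707 0.0398080953799487
side 732 along [0.11617384 0.16631039 0.24362076] z max 0.22424950735575833
0.1 96 lat [-0.0285  0.03  ] z [0.1616 0.2215]
0.12 189 lat [-0.029   0.0356] z [0.1612 0.2244]
0.14 26 lat [-0.0004  0.0242] z [0.1893 0.2132]
0.16 142 lat [-0.0236  0.0299] z [0.167 0.22 ]
0.18 94 lat [-0.0209  0.0312] z [0.1639 0.2209]
0.2 81 lat [-0.0209  0.0302] z [0.1677 0.2215]
0.22 88 lat [-0.0202  0.0302] z [0.163  0.2206]
0.24 16 lat [-0.0118  0.0306] z [0.1657 0.2188]
top 747 along [0.11929988 0.21458517 0.24671008] z max 0.22399769506536427
0.1 19 lat [0.0121 0.0293] z [0.1734 0.2195]
0.12 21 lat [0.0206 0.0348] z [0.172  0.2155]
0.18 158 lat [-0.0275  0.0278] z [0.2097 0.2236]
0.2 241 lat [-0.0269  0.0283] z [0.1887 0.223 ]
0.22 237 lat [-0.027   0.0282] z [0.1899 0.2227]
0.24 71 lat [-0.0268  0.0249] z [0.2136 0.2228]
```

The station agrees with the data: the lens front is 118–120 mm from the spot, the body is centred to under 1 mm in the top view, and the ring is centred at z ≈ 0.19. I'll measure the window blob in the side view and correct the last 2 mm.

apply_moves(
  series=[
    [[0, -1, 0], [0, 0, -0.002]],
    [[0, -0.8, 0.4], [0, 0, 0]],
    [[0, 0, 0], [0, 0, 0]],
    [[0, 0, 0], [0, 0, 0]],
    [[0, 0, 0], [0, 0, 0]],
    [[0, 0, 0], [0, 0, 0]],
  ],
)

```text
t: 15.22
tool_pos: [0.5568, 0.1897, 0.4021]
orientation: [-3.113, -0.421, 0.0]
force: [0.1, 0.4, -0.7]
opening: 0.0098
gripper_force: 25.0
```

```bash
cat > w.py <<'E'
import io,contextlib
with contextlib.redirect_stdout(io.StringIO()): from m import *
plan([([557.2,189.3,402.4],-74.6,1)])
print("tcp",tp,"exp",est,proj("side",est[None]))
g=cv2.cvtColor(S,cv2.COLOR_BGR2GRAY);u0,v0=proj("side",est[None])[0].astype(int)
L=g[v0-25:v0+25,u0-20:u0+20];print(L[25,8:34],L[12:40,20])
# window: pixels deeper than the plate, inside it
pl=(rel[...,1]);far=(np.abs(pl)>.03).astype(np.uint8)
big=cv2.resize(L,None,fx=8,fy=8,interpolation=cv2.INTER_CUBIC);cl=cv2.resize(S[v0-40:v0+30,u0-90:u0+30],None,fx=6,fy=6,interpolation=cv2.INTER_CUBIC);cv2.imwrite("pics/win.png",cl)
for thr in(110,125,140):
    n_,l,st,ce=cv2.connectedComponentsWithStats((L>thr).astype(np.uint8))
    for i in range(1,n_):
        if 60<st[i][4]<400:
            px=ce[i]+[u0-20,v0-25];print(thr,st[i],px,"->",onplane(px,est,y),"off",(onplane(px,est,y)-est)@np.c_[x,y,[0,0,1]])
# top: tab top relative
q=C[(abs((C-est)@x)<.05)&(abs((C-est)@y)<.012)&(C[...,2]>.2)&(C[...,2]<.27)];print("top pts",len(q))
E
python3 w.py
```

```text
-> [557.2 189.3 402.4] -74.6
[[0.3, 0.5, -0.3], [-0.0, -0.0, 0.0]], 
tcp [0.55675242 0.18965488 0.40209616] exp [0.55674866 0.1896654  0.18969616] [[254.11319593 168.08838621]]
[196 196 195 119  86  68  77  80  81 140 171 174 175 175 175 156 130  92
  84  80 129  98  81  75  90 131] [109 110 110 108 108 109 110 101  96 137 168 173 172 175 174 173 168 147
 122  94  81  81  81  83  83  82  82 103]
110 [ 9  0  8 18 69] [246.72463768 151.08695652] -> [0.52895236 0.18200538 0.26097291] off [-2.88327268e-02  9.06943588e-17  7.12767494e-02]
110 [17 20  8 11 65] [254.52307692 168.33846154] -> [0.55841063 0.19012325 0.18812842] off [ 1.72389107e-03  3.57244351e-17 -1.56773764e-03]
125 [ 0 16 13 18 90] [240.74444444 167.67777778] -> [0.5036106  0.175028   0.21162777] off [-5.51172937e-02  1.92209563e-16  2.19316177e-02]
140 [26  2 14 22 91] [264.08791209 157.24175824] -> [0.59882007 0.20125211 0.21399845] off [ 4.36376786e-02 -2.77373644e-17  2.43022960e-02]
140 [ 3 17 10 17 81] [241.28395062 168.37037037] -> [0.5055943  0.17557456 0.20837142] off [-5.30596627e-02  1.89186926e-16  1.86752646e-02]
top pts 0
```

The window shows at (254.5,168.3) in the side view against (254.1,168.1) expected, so it is within 2 mm. The TCP is also within about 0.6 mm of target. The lever was still upright in the last picture, so I'm handing in.

```bash
python3 -c "
from plant import robot
s=robot.read_state();print(s['t'],s['tool_pos'],s['dq'].round(4),s['gripper_force']);print(robot.close_job())"
```

```text
15.3167 [0.55676882 0.18969828 0.40213607] [ 0.0013  0.0021  0.0008 -0.0005 -0.0005 -0.0002] 24.999782368540764
the job is handed in; nothing more can be done
None
```

I set the dimmer lever upright and handed the job in at 15.3 s; the round-window carrier is held at the viewing point, its window within about 2 mm of where it should be.

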